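Load the specimen-label feeder and hold its tension arm open

TASK

Lift the roll of specimen labels out of the blue supplies bin and fit it over the spindle of the label feeder, so that it sits flat on the black flange. Then push the feeder's sprung tension arm back by its red thumb tab until the catch clicks in, carry on to the end stop, and finish while still holding it there, so that I can thread the labels between the rollers: the catch is only a finger guard and must not be left to carry the arm. Leave the pin tin, the tally counter and the vial where they are.

Things in the scene. Friction and masses are not known exactly. Their poses are not given: they have to be found in the camera images.
- roll_centre (a point): Centre (half-way up, on the axis) of the label roll: a short upright cylinder of white die-cut labels on tan liner, 50 mm in diameter and 36 mm tall, with a brown card core whose open bore is 21 mm wide; weighs about 60 g. At the start it stands upright on the floor of the bin. z is the roll's axis.
- bin: Blue plastic supplies bin, fixed to the bench, 158 mm (its x) by 224 mm (its y) outside and 45 mm tall, with an 8 mm wide rolled rim that stands 4 mm proud of the outside; walls and floor 4 mm thick. Origin: centre of its underside. It holds the label roll in one half (its y about -55 mm or +55 mm) and the pin tin in the other.
- feeder: Label feeder, fixed to the bench: grey base plate 120 mm (its x) by 200 mm (its y), on legs, its top 34 mm above the bench. Spindle at its +y end, tension arm towards -y, fixed idler roller at x -34, y -62 mm, the catch in its aluminium guide (top 51 mm above the bench) at the -x side, a rubber-sleeved stop pin. Nothing on it is higher than 92 mm. Origin: centre of the underside; z up.
- spindle_seat (a point): Centre of the top face of the spindle's black flange (56 mm in diameter, its top 40 mm above the bench), on which the roll must sit. The aluminium spindle on this axis is 16 mm in diameter and rises 44 mm above this point, with a tapered nose.
- pivot_axis (a point): Vertical pivot axis of the tension arm (at feeder x +8 mm, y 0), 43 mm above the bench.
- thumb_tab (a point): Centre of the red grip of the thumb tab at the arm's free end, 130 mm from the pivot axis, 74 mm above the bench; moves with the arm. Upright plate, 32 mm long (along the arm), 5 mm thick, red from 56 to 92 mm above the bench, 3 mm steel on down to 38 mm, bare bench below. Push its broad face that looks to the feeder's -x, square to the line from pivot to tab.
- tension_arm (a joint): Angle of the tension arm, rad: 0 at rest with its roller at the idler roller, growing counter-clockwise seen from above; end stop at 0.72. At 0 the line from pivot to tab leans 0.32 rad from the feeder's -y towards its -x. A spring drives it back: 3 N at the tab at rest, 7 N at the stop. The catch drops in at about 0.52; let go after that, the arm springs back only to about 0.5.
- catch (a joint): Travel of the sprung catch slider, m: about 0 while its nose rides on the arm's tooth, 0.006 when it has clicked in.
- stack_edge (a point): Upright edge, nearest the robot, of the 303 mm tall stack of boxes behind the feeder and the bin (this point at its top). The stack's faces run from here about 45 degrees away from the robot to both sides, so the direct line from bin to spindle passes close by: go round it on the robot's side, or above.
- lamp_corner (a point): Top far left corner (seen from the robot) of the grey lamp box, 110 mm tall, which stands between the robot and the feeder. From here its far face runs 150 mm to the right (-y).
- tub_corner (a point): Top left corner of the white tub, 144 mm tall, to the right of the feeder and of the thumb tab.
- pin_tin: Red and cream round pin tin, 62 mm in diameter, 22 mm tall, lying in the other half of the bin; to be left alone. Origin: centre of its underside.
- tally_counter: Grey hand tally counter, 44 x 52 x 32 mm, on the bench to the left of the feeder; to be left alone. Origin: centre of its underside.
- vial_5: Specimen vial with white cap, 22 mm in diameter, 55 mm tall, on the bench behind the feeder; to be left alone. Origin: centre of its underside.

How it is judged:
By the outcome, as a careful person would: the job done as asked, in the order asked, and still so for the second after the job is handed in, while the arm keeps its last pose, push and grip.
It also fails if it takes over 58 s, if anything falls off the work surface, if the arm or the gripper's body presses on something with over 40 N, if the wrist force passes 120 N, or if a joint passes its speed limit or range.

ROBOT

A 6-joint arm with a two-finger parallel gripper is mounted at the origin on the work surface; the furniture and walls round the work are solid. World frame = base frame: x ahead of the robot, y to its left, z up, the work surface at z = 0. Lengths are in mm, angles in rad, forces in N, time in s.
With the tool pointing down it reaches from about 375 to 925 mm from the base axis. Payload 5.7 kg.
Tool frame: the origin (TCP) lies midway between the tips of the shut fingers; the grasp point (between the pads) lies 19 mm behind it; z points along the fingers, y is the line along which they close (so a half turn about z gives the same grasp; the last joint's range is limited). The gripper opens to 85 mm and grips with 20 to 120 N. Pads are 22 mm wide; open, the fingers measure 114 mm over their backs; the gripper's body (76 mm by 85 mm) begins 54 mm behind the grasp point. The pads swing forward as they close: fully open they stand 13 mm farther back than shut.
Start: joints at [1.021, 0.359, 1.51, -0, 1.272, -0.115], TCP at [252.726, 544.144, 231.267] pointing down, gripper open.
Joint ranges: [-2.97, 2.97], [-1.01, 2.36], [0.21, 2.38], [-0.96, 4.11], [0.2, 2.71], [-2.98, 2.98]. Speed limits (rad/s): [2.39, 2.39, 3.14, 3.14, 3.14, 3.14].

INTERFACE

Orientations are given as a unit quaternion [w, x, y, z].
In Python, from bench import * gives the robot as it stands.
- The arm moves only by the tool send_rows, never from a script. Its arguments are lists of equal length, an entry for each row: "offset": the shift along the tool's x, y, z in cm, a list of three; "rot": the turn, a rotation vector about the tool's x, y, z in rad, a list of three; "jaw": the finger opening in cm, from 0 to 8.54. A call has 1 to 5 rows; each row shifts and turns the commanded pose from where the row before left it, along the tool's axes as they then stand; what a row does not reach is not made up. A row lasts 1/10 s, in which the tool goes at most 50 mm and 8.59 degrees, less where a joint would pass 70% of its speed; a pose out of reach is approached as far as the arm can. A call is refused whole if a number of a shift passes 5 or a number of a turn 0.15, either way. A call with a gripper value outside its range is refused whole. The fingers move at their own pace and stop on an object; "newtons" is the grip in N (left out, the last holds). Time passes only in rows, so rows that do not move let the fingers close. It gives the time, the measured TCP pose, the force, the opening and the grip force at its end, in the units of the state.
- get_obs(): the state, without advancing time (a new reading comes with each control period).
- snapshot(name): name is "scene" or "top"; returns a dict with "pixels" (420x560x3 uint8, red, green, blue), "vertical_fov" (degrees; the focal length in pixels is half the picture's height over the tangent of half this angle, whatever the lens; pixels are square), "cx", "cy" (the principal point, pixels), "dist_coeffs" ([k1, k2, p1, p2, k3] as OpenCV has them; the pictures are not rectified), "position" and "rotation" of the camera in the world. Camera axes: x right, y up, looking along -z (the intrinsics and any distortion apply to the point x, -y, -z); pixel columns grow to the right and rows downward; lengths in mm; the calibration is good to about 2 mm. A picture is of the moment at which its call begins. There is no depth.
- job_done(): hands the job in; it is judged then, once.
The state is a dict: "t": time; "q": joint angles; "joint_velocities": joint speeds; "tau": joint torques, N m; "position": TCP position; "ee_rot": TCP orientation; "force": force on the tool from outside, world axes, zero at the start; "torque": the same for the moment, N m; "grip_width": finger opening in mm; "finger_force": force on a finger pad.
Only numpy, scipy, OpenCV 4.12 (cv2) and the standard library are available. Lean on these libraries where they do the work, as an engineer would, in place of code of your own. Each camera call takes 0.05 s, during which the arm holds its last target. There are 200 camera calls.

## Working session

There is one attempt and no reset: what is moved stays moved. The work goes in short steps, Python scripts to look and compute and a tool call to move; the robot and the scene stay as the last step left them, time stands still between calls to the robot, and variables do not carry over. Pictures are saved under pics/ and viewed, at most 10 in all, crops included, and the job is handed in when it is done.

Besides the shell and the picture viewer there is one more tool, called after "Emit:" as name(argument=value, ...) on one line, values as JSON. send_rows: Moves the arm, as the interface text tells. Its arguments: {"type":"object","properties":{"offset":{"type":"array"},"rot":{"type":"array"},"jaw":{"type":"array"},"newtons":{"type":"number"}},"required":["offset","rot","jaw"]}

```bash
ls; mkdir -p pics
python3 - <<'E'
from bench import *
import cv2,json
import numpy as np
o=get_obs(); print({k:np.round(v,3).tolist() for k,v in o.items()})
for n in("scene","top"):
    s=snapshot(n); cv2.imwrite(f"pics/{n}0.png",s["pixels"][:,:,::-1])
    c={k:np.array(v).tolist() for k,v in s.items() if k!="pixels"}; json.dump(c,open(n+".json","w")); print(n,c)
E
```

```text
pics
{'t': 0.0, 'q': [1.021, 0.359, 1.511, 0.0, 1.273, -0.115], 'joint_velocities': [-0.001, 0.001, -0.001, 0.002, 0.001, 0.0], 'tau': [0.0, -52.762, -27.862, -0.0, 0.013, 0.0], 'position': [252.369, 543.582, 230.454], 'ee_rot': [-0.0, 0.216, 0.976, -0.001], 'force': [-0.35, 0.446, -0.031], 'torque': [0.036, 0.026, 0.002], 'finger_force': 0.0, 'grip_width': 84.912}
scene {'vertical_fov': 45.819007064222, 'cx': 281.05377563813096, 'cy': 211.8580567563927, 'dist_coeffs': [0.015628721571354937, 0.0, 0.0, 0.0, 0.0], 'position': [-115.60517552676157, -563.3674445445777, 902.1156008239419], 'rotation': [0.8380361699930339, 0.3996822990015627, -0.16561123285419388, -0.33244902947782246]}
top {'vertical_fov': 46.516482247743156, 'cx': 282.622929341903, 'cy': 210.87408488096244, 'dist_coeffs': [-0.02509919817040713, 0.0, 0.0, 0.0, 0.0], 'position': [363.9982489346601, 62.63877757313817, 1441.79015587312], 'rotation': [-0.6966851259325773, -0.03184270311680968, 0.03114087468015375, 0.715993102960272]}
```

View pics/scene0.png

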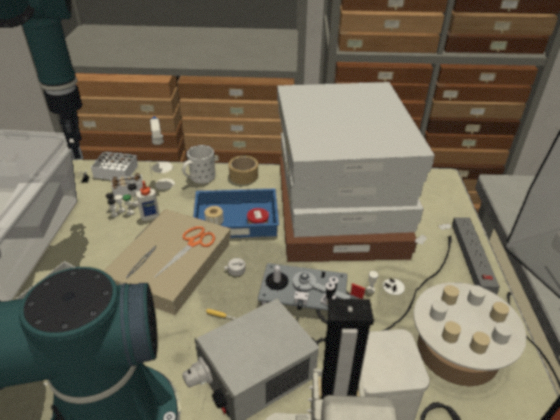

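View pics/top0.png

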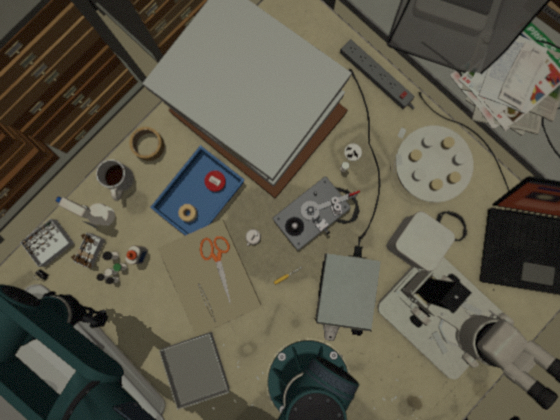

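The top view shows the bin near (198,192), with the roll at (187,213) and the tin at (215,181). The feeder is near (312,213), with its spindle at about (295,226) and the red tab at (352,195). I'll enlarge both views to pick pixels precisely.

```bash
cat > h.py <<'E'
import json,numpy as np,cv2
from scipy.spatial.transform import Rotation as R
def cam(n):
    c=json.load(open(f"{n}.json")); f=210/np.tan(np.radians(c["vertical_fov"]/2))
    K=np.array([[f,0,c["cx"]],[0,f,c["cy"]],[0,0,1]]); w,x,y,z=c["rotation"]
    return K,np.array(c["dist_coeffs"]),np.array(c["position"]),R.from_quat([x,y,z,w]).as_matrix()@np.diag([1,-1,-1])
def ray(n,uv):
    K,d,p,M=cam(n); a=cv2.undistortPoints(np.array([[uv]],float),K,d)[0,0]
    return p,M@np.array([a[0],a[1],1])
def at(n,uv,z):
    p,v=ray(n,uv); return p+v*(z-p[2])/v[2]
def proj(n,P):
    K,d,p,M=cam(n); q=(np.atleast_2d(P)-p)@M
    return cv2.projectPoints(q,np.zeros(3),np.zeros(3),K,d)[0][:,0]
E
python3 - <<'E'
import cv2
a=cv2.imread("pics/top0.png")[130:270,140:380]; cv2.imwrite("pics/c1.png",cv2.resize(a,(800,467),interpolation=cv2.INTER_CUBIC))
b=cv2.imread("pics/scene0.png")[170:320,180:420]; cv2.imwrite("pics/c2.png",cv2.resize(b,(800,500),interpolation=cv2.INTER_CUBIC))
E
```

```text
(no output)
```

View pics/c1.png

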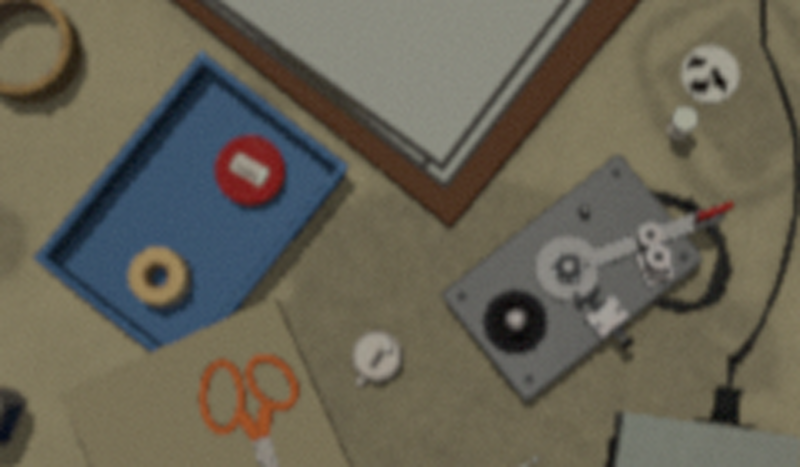

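View pics/c2.png

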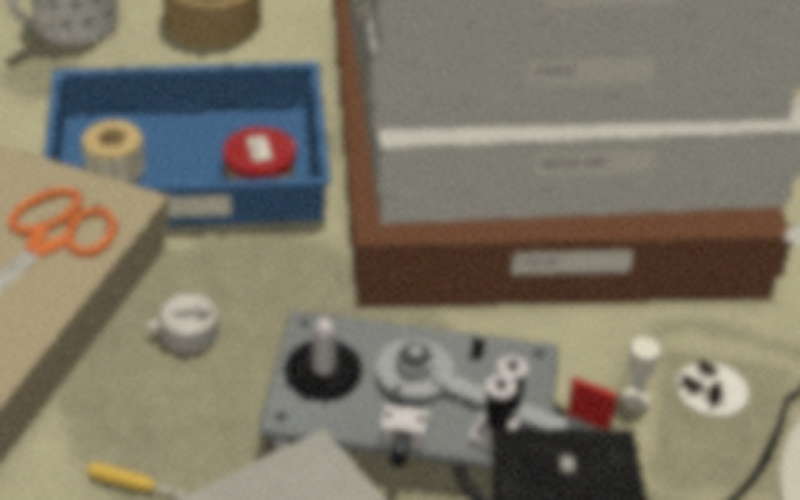

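The crops show:
- **Crop 1 (top):** roll (158,277), spindle (515,319), pivot (568,267), tab (714,211), vial (684,118).
- **Crop 2 (scene):** roll top (113,135), spindle tip (323,325), flange (323,370), tab (593,403).

Next I'll fit the poses using both views.

```bash
cat > fit.py <<'E'
from h import *
from scipy.optimize import least_squares
T=lambda u,v:((u+.5)/3.3333-.5+140,(v+.5)/3.3333-.5+130)
S=lambda u,v:((u+.5)/3.3333-.5+180,(v+.5)/3.3333-.5+170)
def rig(p,P):
    c,s=np.cos(p[2]),np.sin(p[2]); P=np.atleast_2d(P).astype(float)
    return np.c_[p[0]+c*P[:,0]-s*P[:,1],p[1]+s*P[:,0]+c*P[:,1],P[:,2]]
def fit(obs,p0):
    f=lambda p:np.concatenate([(proj(n,rig(p,P))[0]-uv) for n,uv,P in obs])
    r=least_squares(f,p0,loss="soft_l1"); return r.x,f(r.x).reshape(-1,2)
def tri(obs):
    A=[];b=[]
    for n,uv in obs:
        p,v=ray(n,uv); v/=np.linalg.norm(v); Q=np.eye(3)-np.outer(v,v); A.append(Q);b.append(Q@p)
    A=np.vstack(A); b=np.concatenate(b); x=np.linalg.lstsq(A,b,rcond=None)[0]; return x,np.linalg.norm(A@x-b)
if __name__=="__main__":
    np.set_printoptions(precision=1,suppress=True)
    F=[("top",T(443,294),(-0,0,0))]
    c0=at("top",T(572,279),34)
    x,r=fit([("top",T(443,294),(60,100,34)),("top",T(618,155),(60,-100,34)),("top",T(702,255),(-60,-100,34)),("top",T(527,404),(-60,100,34)),
      ("scene",S(290,314),(60,100,34)),("scene",S(262,436),(-60,100,34)),("scene",S(556,345),(60,-100,34))],[c0[0],c0[1],0.7])
    print("feeder",x,np.round(x[2],3),r.tolist())
    b0=at("top",T(190,205),45)
    for sg in (0.7,):
        y,r=fit([("top",T(203,53),(79,112-0,45)),("top",T(347,163),(79,-112,45)),("top",T(150,350),(-79,112,45)),("top",T(38,257),(-79,112,45))][:0]+
         [("top",T(203,53),(83,116,45)),("top",T(38,257),(83-166,116,45)),("top",T(347,163),(83,-116,45)),("top",T(150,350),(-83,-116,45))][:0]+
         [("top",T(203,53),(83,116,45)),("top",T(38,257),(-83,116,45)),("top",T(347,163),(83,-116,45)),("top",T(227,318),(-83,-116,45))][:0]+
         [("top",T(203,53),(-83,-116,45)),("top",T(347,163),(-83+166,-116,45)),("top",T(38,257),(-83,116,45)),("scene",S(52,69),(-83,-116,45)),("scene",S(318,65),(83,-116,45))],[b0[0],b0[1],2.4])
        print("bin",y,np.round(y[2],3),r.tolist())
    for n,o,z in [("roll",[("top",T(158,277)),("scene",S(113,135))],40),("spTip",[("top",T(516,317)),("scene",S(323,323))],84),("flange",[("top",T(514,321)),("scene",S(323,370))],40),
      ("tab",[("top",T(714,211)),("scene",S(593,403))],74),("vial",[("top",T(684,117)),("scene",S(646,348))],55),("tin",[("top",T(251,171)),("scene",S(261,150))],26),("counter",[("top",T(377,355)),("scene",S(189,310))],32),("pivot",[("top",T(568,267)),("scene",S(415,355))],60)]:
        X,e=tri(o); w=np.array([at(k,u,z)[:2] for k,u in o]); W=w.mean(0)
        d=W-x[:2]; c,s=np.cos(x[2]),np.sin(x[2])
        print(n,"tri",X,"err",round(e,1),"at z",w.ravel(),"feeder",np.array([c*d[0]+s*d[1],-s*d[0]+c*d[1]]))
    print("stack",at("top",T(450,226),0),at("top",T(443,185),303),at("top",T(443,160),303))
    q=rig(x,[(8,0,43),(8-130*np.sin(.32),-130*np.cos(.32),74),(8+130*np.sin(.40),-130*np.cos(.40),74)]);print("pivot,tab0,tab.72",q)
    for n,uv,z in [("lampTL",(330,256),110),("lampTR",(380,256),110),("tubTL",(412,214),144),("tubL",(392,250),144)]: print(n,at("top",uv,z))
E
python3 fit.py
```

```text
feeder [483.4 -23.4   0.7] 0.659 [[-0.12654824710358525, 0.26895736286039096], [0.5588923472537886, -1.4647258812918835], [1.8807930511859468, 0.24044067819437487], [1.1009157524172792, -0.5155281176220115], [-1.2641902294327565, -0.49169747745457926], [-2.0161302008898474, -0.43562291016843346], [0.14187433514075565, -0.3647995403072173]]
bin [545.7 292.6  -4.1] -4.088 [[0.9400036035115136, -0.7738591764785099], [-88.30661949908674, 0.5318057716391706], [98.38273717803963, 1.1117364793808235], [79.43397439965338, -1.2266277860002504], [-55.24647973406013, -6.63663685007171]]
roll tri [493.  334.7  47.5] err 4.1 at z [491.4 337.9 500.6 340.8] feeder [232.2 279. ]
spTip tri [446.5  29.7  84.4] err 1.7 at z [445.6  30.5 447.8  29.3] feeder [ 3.6 64.6]
flange tri [446.4  30.   37.1] err 2.5 at z [444.9  31.3 446.   27. ] feeder [ 2.2 64.8]
tab tri [ 532.5 -140.9   75.8] err 2.6 at z [ 531.4 -139.9  535.4 -141.2] feeder [ -32.2 -123.2]
vial tri [ 617.8 -121.8   53.7] err 2.9 at z [ 616.1 -120.1  618.4 -123.7] feeder [  45.4 -159.8]
tin tri [585.9 256.   27.1] err 4.1 at z [583.9 258.  589.2 255.3] feeder [253.1 158.2]
counter tri [421.  149.5  27.7] err 2.9 at z [419.1 150.4 419.9 144.7] feeder [ 54.3 174.3]
pivot tri [490.3 -17.1  57.2] err 2.9 at z [488.5 -15.6 489.9 -20.2] feeder [8.  0.8]
stack [533.5  84.9  -0. ] [527.1  84.4 303. ] [544.9  84.  303. ]
pivot,tab0,tab.72 [[ 489.8  -18.5   43. ]
 [ 533.  -141.1   74. ]
 [ 603.1  -82.2   74. ]]
lampTL [356.5 -62.9 110. ]
lampTR [ 352.7 -198.7  110. ]
tubTL [ 462.1 -282.5  144. ]
tubL [ 367.9 -224.6  144. ]
```

Fits agree to a few mm: roll about (494,338), spindle about (446,30), feeder yaw 0.66. I'm moving towards the roll.

Emit:
send_rows(offset=[[-4.4,-1.2,0.6],[-4.4,-1.2,0.6],[-4.4,-1.2,0.6],[-4.4,-1.2,0.6],[-4.4,-1.2,0.6]], rot=[[0,0,0],[0,0,0],[0,0,0],[0,0,0],[0,0,0.1]], jaw=[8.5,8.5,8.5,8.5,8.5])

```text
t: 0.6
position: [427.9, 395.6, 200.7]
ee_rot: [-0.0, 0.265, 0.964, -0.0]
force: [0.6, 0.5, 1.1]
grip_width: 84.9
finger_force: 0.0
```

```bash
cat > go.py <<'E'
# usage: go.py x y z yaw_deg(tool y dir) : offsets in tool frame (cm) and turn about tool z
from bench import *
import sys,numpy as np
from scipy.spatial.transform import Rotation as R
o=get_obs(); w,x,y,z=o["ee_rot"]; M=R.from_quat([x,y,z,w])
t=np.array(list(map(float,sys.argv[1:5])))
a=np.radians(t[3]); ty=np.array([np.cos(a),np.sin(a),0]); tz=np.array([0,0,-1.]); 
W=R.from_matrix(np.c_[np.cross(ty,tz),ty,tz])
np.set_printoptions(precision=3,suppress=True)
yv=M.as_matrix()[:,1]
print("t",round(o["t"],2),"pos",o["position"],"yaw",round(np.degrees(np.arctan2(yv[1],yv[0])),1),"F",np.array(o["force"]),"w",o["grip_width"],o["finger_force"])
d=t[:3]-np.array(o["position"])
print("now frame cm",M.inv().apply(d)/10,"after-turn frame",W.inv().apply(d)/10,"rot",(M.inv()*W).as_rotvec(),"q",np.array(o["q"]))
E
python3 go.py 494 338.5 120 49.5
```

```text
t 0.6 pos [427.879 395.634 200.735] yaw 59.3 F [0.65  0.48  1.129] w 84.91103489705922 0.0
now frame cm [-8.605 -1.532  8.072] after-turn frame [-8.738 -0.05   8.074] rot [-0.001 -0.     0.171] q [ 0.628  0.363  1.585  0.     1.194 -0.407]
```

Emit:
send_rows(offset=[[0,0,0],[0,0,0],[-4.4,0,4.0],[-4.3,0,4.0],[0,0,0]], rot=[[0,0,0.09],[0,0,0.08],[0,0,0],[0,0,0],[0,0,0]], jaw=[8.5,8.5,8.5,8.5,8.5])

```text
t: 1.1
position: [483.1, 345.3, 129.1]
ee_rot: [-0.002, 0.347, 0.938, -0.003]
force: [-1.1, -0.1, -1.0]
grip_width: 85.0
finger_force: 0.0
```

```bash
python3 - <<'E'
from bench import *
import cv2,numpy as np
from h import *
from fit import tri
# tan ring in the initial pictures: moments of the label roll's top
T=cv2.imread("pics/top0.png"); S=cv2.imread("pics/scene0.png")
for n,I,c,r in(("top",T,(187,213),13),("scene",S,(213.5,211),13)):
    h=cv2.cvtColor(I,cv2.COLOR_BGR2HSV); m=((h[...,0]<35)&(h[...,1]>40)&(h[...,2]>60)).astype(np.uint8)
    k=np.zeros_like(m); cv2.circle(k,(int(c[0]),int(c[1])),r,1,-1); m&=k
    cs=max(cv2.findContours(m,cv2.RETR_EXTERNAL,cv2.CHAIN_APPROX_NONE)[0],key=cv2.contourArea); (u,v),a,_=cv2.fitEllipse(cs)
    print(n,u,v,a,at(n,(u,v),40))
s=snapshot("top"); cv2.imwrite("pics/t1.png",cv2.resize(s["pixels"][140:260,130:270,::-1],(700,600),interpolation=cv2.INTER_CUBIC))
E
python3 go.py 494 338.5 10 49.5
```

```text
top 187.2754669189453 212.54641723632812 (16.671674728393555, 17.34502601623535) [491.94082651 337.29393002  40.        ]
scene 213.19992065429688 214.7208251953125 (16.604745864868164, 18.451196670532227) [487.59797706 325.37468751  40.        ]
t 1.15 pos [482.46  346.981 130.855] yaw 49.4 F [-0.295  0.532  0.152] w 85.02751230543704 0.0
now frame cm [-1.45   0.172 12.082] after-turn frame [-1.428  0.105 12.085] rot [-0.005 -0.002 -0.001] q [ 0.507  0.458  1.627 -0.     1.062 -0.355]
```

View pics/t1.png

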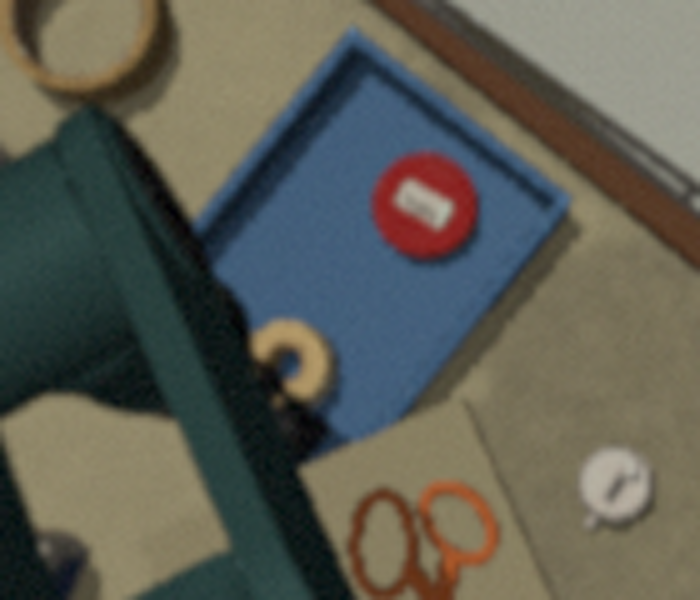

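The roll is in the bin at crop (290,362), between the fingers, and the tin is clear. Descending.

Emit:
send_rows(offset=[[-1.4,0.05,1],[0,0,3],[0,0,3],[0,0,2],[0,0,1]], rot=[[0,0,0],[0,0,0],[0,0,0],[0,0,0],[0,0,0]], jaw=[8.5,8.5,8.5,8,7.5])

```text
t: 1.65
position: [493.3, 340.8, 32.3]
ee_rot: [-0.0, 0.345, 0.939, -0.001]
force: [-0.8, 0.1, 0.5]
grip_width: 75.0
finger_force: 0.0
```

```bash
python3 go.py 493 338 10 49.5
```

```text
t 1.65 pos [493.325 340.773  32.344] yaw 49.7 F [-0.753  0.094  0.49 ] w 75.00785915188317 0.0
now frame cm [-0.156 -0.23   2.235] after-turn frame [-0.155 -0.232  2.234] rot [-0.001 -0.001  0.003] q [ 0.489  0.593  1.691  0.     0.86  -0.378]
```

Emit:
send_rows(offset=[[-0.1,-0.15,1],[0,0,1],[0,0,0],[0,0,0],[0,0,0]], rot=[[0,0,0],[0,0,0],[0,0,0],[0,0,0],[0,0,0]], jaw=[7.5,7,6,4.5,4.5], newtons=25)

```text
t: 2.15
position: [494.4, 339.2, 14.4]
ee_rot: [0.0, 0.345, 0.939, 0.0]
force: [0.2, 1.6, -0.3]
grip_width: 47.7
finger_force: 27.0
```

Emit:
send_rows(offset=[[0,0,0],[0,0,0],[0,0,0]], rot=[[0,0,0],[0,0,0],[0,0,0]], jaw=[4.0,4.0,4.0])

```text
t: 2.45
position: [494.2, 339.0, 14.1]
ee_rot: [0.0, 0.345, 0.939, 0.0]
force: [0.1, 0.2, 1.8]
grip_width: 47.2
finger_force: 27.5
```

```bash
python3 go.py 493 338 10 49.5
```

```text
t 2.45 pos [494.151 339.048  14.063] yaw 49.6 F [0.127 0.154 1.816] w 47.22485828649342 27.458890951238573
now frame cm [ 0.02  -0.155  0.406] after-turn frame [ 0.019 -0.154  0.406] rot [0.001 0.    0.002] q [ 0.486  0.618  1.702 -0.     0.82  -0.38 ]
```

Gripped. The width is 47 mm against an expected 50, so I'll lift and check how the roll is held.

Emit:
send_rows(offset=[[0,0,-2],[0,0,-3],[0,0,-4],[0,0,-4],[0,0,0]], rot=[[0,0,0],[0,0,0],[0,0,0],[0,0,0],[0,0,0]], jaw=[4,4,4,4,4])

```text
t: 2.95
position: [497.5, 340.9, 149.3]
ee_rot: [0.004, 0.345, 0.939, 0.004]
force: [0.9, 1.1, -0.4]
grip_width: 47.2
finger_force: 27.1
```

```bash
python3 - <<'E'
from bench import *
import cv2,numpy as np
s=snapshot("top"); t=snapshot("scene")
a=cv2.resize(s["pixels"][150:250,130:230,::-1],(400,400),interpolation=cv2.INTER_CUBIC)
b=cv2.resize(t["pixels"][130:250,160:280,::-1],(400,400),interpolation=cv2.INTER_CUBIC)
cv2.imwrite("pics/g1.png",np.hstack([a,b]))
E
python3 go.py 400 200 140 37.8
```

```text
t 3.05 pos [494.394 339.215 144.626] yaw 49.6 F [-0.064  0.482 -0.758] w 47.52558953482328 27.10836490499787
now frame cm [ -1.829 -16.721   0.427] after-turn frame [ -5.215 -15.991   0.463] rot [0.002 0.001 0.206] q [ 0.486  0.445  1.609 -0.     1.085 -0.38 ]
```

View pics/g1.png

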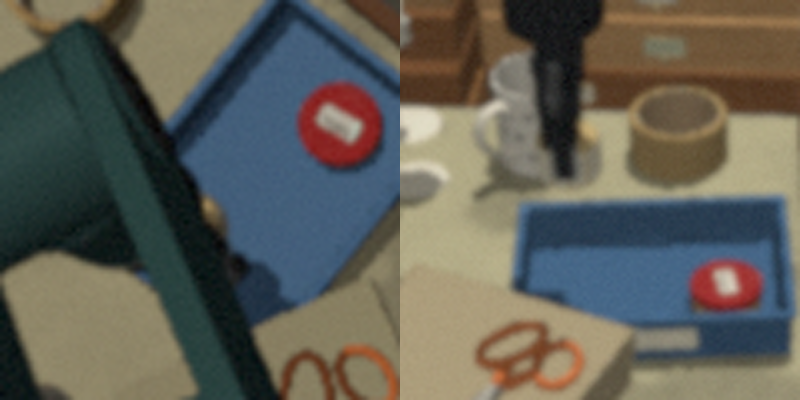

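The roll is held and lifted clear, and the tin hasn't moved. Carrying it round on the robot's side.

Emit:
send_rows(offset=[[-0.4,-4.2,0],[-0.5,-4.2,0],[-0.5,-4.2,0],[-0.4,-4.2,0],[0,0,0]], rot=[[0,0,0],[0,0,0],[0,0,0],[0,0,0],[0,0,0.13]], jaw=[4,4,4,4,4])

```text
t: 3.55
position: [391.2, 194.9, 141.0]
ee_rot: [-0.004, 0.407, 0.914, -0.004]
force: [-0.7, 0.5, -1.7]
grip_width: 47.5
finger_force: 27.1
```

Emit:
send_rows(offset=[[0,0,0],[0,0,0],[0,0,0],[0,0,0],[0,0,0]], rot=[[0,0,0.14],[0,0,0.14],[0,0,0.14],[0,0,0.14],[0,0,0.14]], jaw=[4,4,4,4,4])

```text
t: 4.05
position: [397.1, 198.7, 141.9]
ee_rot: [-0.001, 0.696, 0.718, -0.002]
force: [-0.7, -0.5, -1.8]
grip_width: 47.3
finger_force: 27.1
```

```bash
python3 go.py 440 35 140 0
```

```text
t 4.05 pos [397.114 198.69  141.949] yaw 1.7 F [-0.651 -0.527 -1.794] w 47.27084531137917 27.06129817001056
now frame cm [-16.49    3.794   0.2  ] after-turn frame [-16.369   4.289   0.195] rot [-0.004  0.001  0.03 ] q [ 0.308  0.253  1.939 -0.     0.954  0.278]
```

Emit:
send_rows(offset=[[-4.2,1.1,0.4],[-4.2,1.1,0.4],[-4.2,1.1,0.4],[-4.2,1.1,0.4],[0,0,0]], rot=[[0,0,0],[0,0,0],[0,0,0],[0,0,0],[0,0,0.03]], jaw=[4,4,4,4,4])

```text
t: 4.55
position: [449.4, 28.6, 126.0]
ee_rot: [-0.0, 0.707, 0.708, -0.001]
force: [-0.1, 1.6, -0.6]
grip_width: 47.6
finger_force: 27.0
```

```bash
python3 - <<'E'
from bench import *
import cv2,numpy as np
s=snapshot("top"); t=snapshot("scene")
cv2.imwrite("pics/top2.png",s["pixels"][:,:,::-1]);cv2.imwrite("pics/scene2.png",t["pixels"][:,:,::-1])
a=cv2.resize(s["pixels"][180:260,250:330,::-1],(400,400),interpolation=cv2.INTER_CUBIC)
b=cv2.resize(t["pixels"][225:305,240:320,::-1],(400,400),interpolation=cv2.INTER_CUBIC)
cv2.imwrite("pics/g2.png",np.hstack([a,b]))
E
python3 go.py 446 30 110 0
```

```text
t 4.65 pos [447.459  31.803 126.024] yaw 0.2 F [-0.463  0.188  0.061] w 47.45942831449315 27.030715701403096
now frame cm [-0.18  -0.14   1.603] after-turn frame [-0.18  -0.146  1.602] rot [-0.004 -0.     0.003] q [-0.083  0.283  1.947  0.     0.915 -0.086]
```

View pics/g2.png

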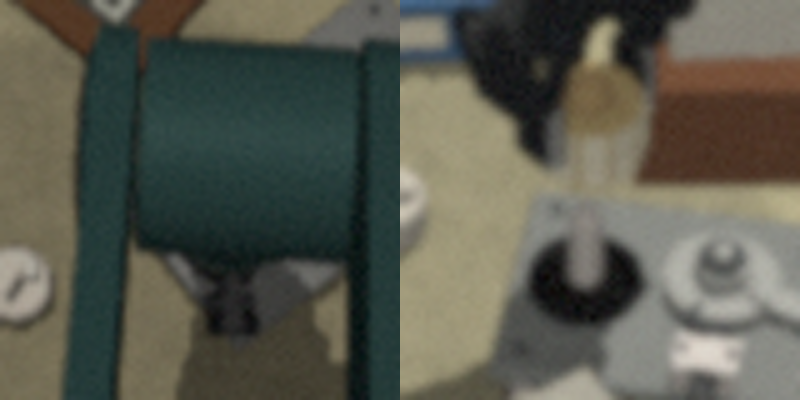

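The scene view shows the roll held above the spindle, with its right edge near crop x≈645, and the spindle at x≈587. I'll overlay model outlines to measure the offset.

```bash
cat > ov.py <<'E'
import sys
from h import *
def ov(src,out,roll,sp,box,zb):
    I=cv2.imread(src); x0,y0,w=box; k=800//w if w<200 else 1
    k=600/w; J=cv2.resize(I[y0:y0+w,x0:x0+w],(600,600),interpolation=cv2.INTER_CUBIC)
    J=cv2.convertScaleAbs(J,alpha=1.5,beta=10)
    def C(c,r,z,col):
        a=np.linspace(0,2*np.pi,60); P=np.c_[c[0]+r*np.cos(a),c[1]+r*np.sin(a),0*a+z]
        q=((proj("scene",P)-[x0,y0]+.5)*k).astype(np.int32); cv2.polylines(J,[q],True,col,1,cv2.LINE_AA)
    for z in(zb,zb+36): C(roll,25,z,(0,255,0))
    C(roll,10.5,zb+36,(0,255,0))
    C(sp,28,40,(255,0,255)); C(sp,8,40,(255,0,255)); C(sp,6,82,(255,0,255))
    cv2.imwrite(out,J)
E
python3 - <<'E'
from ov import *
ov("pics/scene2.png","pics/o2.png",(447.5,31),(446,30),(255,220,70),116)
E
```

```text
(no output)
```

View pics/o2.png

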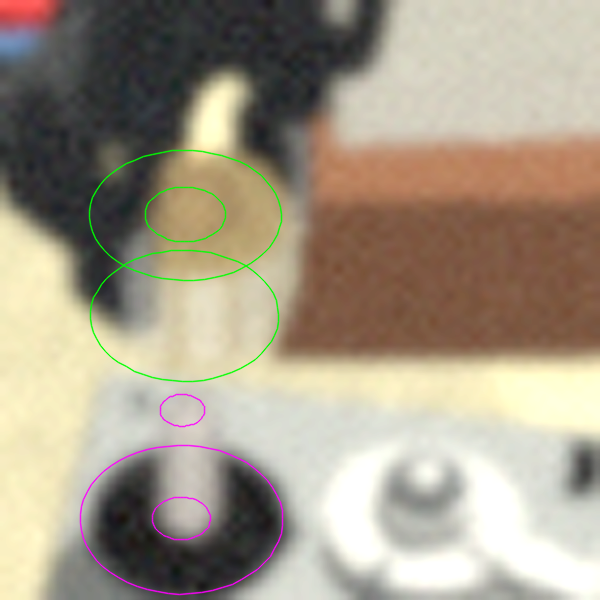

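The spindle matches to about 1 px. The roll seems offset to the right, but the finger hides its left edge. Differencing against the first picture should give its free lower silhouette.

Run:
```python
from h import *
a=cv2.imread("pics/scene0.png").astype(int); b=cv2.imread("pics/scene2.png").astype(int)
d=(b-a)
print(proj("scene",[(447.5,31,116),(447.5,31,152),(447.5,31,126)]))
for r in range(240,268):
    print(r," ".join("%4d"%v for v in d[r,262:298].mean(1)))
print("raw b-r tint")
for r in range(240,266,2):
    print(r," ".join("%3d/%3d"%(v[1],v[2]-v[0]) for v in b[r,262:298]))
```

```text
[[276.031448   256.1998378 ]
 [276.12063156 244.50419795]
 [276.05587237 252.99785323]]
240  -85  -88  -86  -79  -73  -67  -62  -73  -88  -99  -83  -70  -51  -51  -54  -58  -61  -61  -62  -63  -52  -42  -22    1    1  -20  -31  -15   -8   -2    4    9   12    6    3    6
241 -100 -104  -98  -99 -104  -89  -95  -98 -103 -107 -101  -84  -68  -58  -57  -55  -53  -59  -62  -59  -57  -41  -18    9   14    0  -14   -7    3   -7    4   11    5    7    5    8
242 -106 -108 -106 -109 -102 -108 -108 -108 -113 -113  -96  -80  -57  -55  -48  -51  -52  -55  -60  -63  -56  -44  -24    7   24   17    2    1    2    1   10    8    9    8    4    8
243 -111 -105 -104 -116 -104 -105 -104 -106 -113 -104  -92  -69  -53  -46  -43  -45  -44  -51  -57  -60  -57  -49  -25    3   27   28   27   22   15    9    7    1    5    8    5   10
244 -114 -111 -111 -104 -106 -105 -108 -115 -106  -95  -78  -62  -49  -40  -41  -38  -41  -46  -51  -58  -57  -50  -31   -7   28   36   39   41   24   10    4   -1    8    3    0    3
245 -103 -108 -106 -104  -99 -110 -108 -110  -98  -89  -73  -56  -50  -45  -40  -37  -42  -4
[... 7248 characters left out ...]
/ 27 137/ 26 133/ 28 115/ 32  90/ 33  67/ 37  59/ 36  59/ 38  59/ 40  59/ 39  55/ 40  59/ 40  59/ 37  54/ 35  54/ 38
262 153/ 36 148/ 37 149/ 36 149/ 36 147/ 35 146/ 30 145/ 30 149/ 30 151/ 33 147/ 30 143/ 32 137/ 31 132/ 32 130/ 36 134/ 34 138/ 31 141/ 29 138/ 31 137/ 30 138/ 32 138/ 32 144/ 35 142/ 35 142/ 34 133/ 34 124/ 34 119/ 34 119/ 33 119/ 35 120/ 36 118/ 34 120/ 34 119/ 34 120/ 35 119/ 35 116/ 35
264 150/ 36 151/ 36 151/ 36 144/ 35 140/ 25 140/ 16 136/ 10 138/ 10 134/  9 135/ 10 134/ 13 136/ 13 133/ 14 134/ 15 136/ 19 133/ 20 136/ 20 139/ 21 141/ 20 140/ 24 138/ 25 144/ 24 147/ 27 144/ 30 144/ 32 146/ 30 145/ 32 148/ 35 149/ 35 149/ 34 150/ 35 149/ 37 149/ 35 149/ 36 146/ 34 151/ 37
```

The measured right edge puts the roll's axis about 3.5 mm to the right of the spindle in the scene view. I'll correct by (−3, +2) mm and descend, watching the force.

Emit:
send_rows(offset=[[0.2,-0.3,1],[0,0,1],[0,0,1],[0,0,0.2],[0,0,0]], rot=[[0,0,0],[0,0,0],[0,0,0],[0,0,0],[0,0,0]], jaw=[4,4,4,4,4])

```text
t: 5.15
position: [445.0, 35.4, 94.9]
ee_rot: [-0.001, 0.705, 0.71, -0.001]
force: [-0.1, -1.0, -0.8]
grip_width: 47.5
finger_force: 27.1
```

Emit:
send_rows(offset=[[0,0,0.3],[0,0,0.3],[0,0,0.3],[0,0,0],[0,0,0]], rot=[[0,0,0],[0,0,0],[0,0,0],[0,0,0],[0,0,0]], jaw=[4,4,4,4,4])

```text
t: 5.65
position: [446.3, 33.4, 87.0]
ee_rot: [0.001, 0.704, 0.71, -0.001]
force: [-0.8, -8.4, 0.3]
grip_width: 47.4
finger_force: 27.3
```

The bore is on the nose: a sideways force but no vertical one. Easing −y and going on down.

Emit:
send_rows(offset=[[-0.15,0,0],[0,0,0.3],[0,0,0.3],[0,0,0],[0,0,0]], rot=[[0,0,0],[0,0,0],[0,0,0],[0,0,0],[0,0,0]], jaw=[4,4,4,4,4])

```text
t: 6.15
position: [445.7, 32.4, 80.4]
ee_rot: [0.001, 0.705, 0.71, -0.001]
force: [-0.4, -7.4, -3.0]
grip_width: 47.4
finger_force: 27.0
```

Emit:
send_rows(offset=[[-0.15,0,0],[-0.1,0,0],[0,0,0.3],[0,0,0.3],[0,0,0]], rot=[[0,0,0],[0,0,0],[0,0,0],[0,0,0],[0,0,0]], jaw=[4,4,4,4,4])

```text
t: 6.65
position: [445.4, 31.1, 74.2]
ee_rot: [-0.0, 0.705, 0.709, -0.0]
force: [-0.2, 0.4, -0.9]
grip_width: 47.6
finger_force: 27.2
```

Emit:
send_rows(offset=[[-0.05,0,0.5],[0,0,0.5],[0,0,0.5],[0,0,0.5],[0,0,0]], rot=[[0,0,0],[0,0,0],[0,0,0],[0,0,0],[0,0,0]], jaw=[4,4,4,4,4])

```text
t: 7.15
position: [445.1, 30.5, 53.8]
ee_rot: [-0.001, 0.705, 0.709, -0.001]
force: [-0.3, -0.2, -1.3]
grip_width: 47.9
finger_force: 27.2
```

Emit:
send_rows(offset=[[0,0,0.15],[0,0,0.15],[0,0,0.1],[0,0,0]], rot=[[0,0,0],[0,0,0],[0,0,0],[0,0,0]], jaw=[4,4,4,4])

```text
t: 7.55
position: [445.7, 30.4, 50.6]
ee_rot: [0.0, 0.705, 0.709, -0.0]
force: [0.0, -0.4, -0.7]
grip_width: 47.6
finger_force: 27.2
```

Emit:
send_rows(offset=[[0,0,0.1],[0,0,0.1],[0,0,0]], rot=[[0,0,0],[0,0,0],[0,0,0]], jaw=[4,4,4])

```text
t: 7.85
position: [445.8, 29.9, 49.7]
ee_rot: [0.0, 0.705, 0.709, -0.0]
force: [-2.6, -3.3, 14.6]
grip_width: 47.5
finger_force: 29.2
```

Seated with 15 N upward. I'll ease off, release and rise.

Emit:
send_rows(offset=[[0,0,-0.1],[0,0,0],[0,0,0],[0,0,0],[0,0,0]], rot=[[0,0,0],[0,0,0],[0,0,0],[0,0,0],[0,0,0]], jaw=[4,5.3,6.5,6.8,6.8])

```text
t: 8.35
position: [445.7, 30.4, 49.5]
ee_rot: [-0.0, 0.705, 0.709, -0.0]
force: [-0.8, -0.3, -0.0]
grip_width: 68.6
finger_force: 0.0
```

Emit:
send_rows(offset=[[0,0,-1],[0,0,-3],[0,0,-4],[0,0,-4],[0,0,0]], rot=[[0,0,0],[0,0,0],[0,0,0],[0,0,0],[0,0,0]], jaw=[6.8,6.8,6.8,6.8,6.8])

```text
t: 8.85
position: [449.5, 30.2, 175.0]
ee_rot: [0.004, 0.705, 0.709, 0.003]
force: [0.7, -1.4, -0.3]
grip_width: 67.9
finger_force: 0.0
```

Roll released. Next, to the approach side of the tab with the fingers shut.

Emit:
send_rows(offset=[[-4.6,1.2,0],[-4.6,1.2,0],[-4.6,1.2,0],[-4.6,1.2,0],[0,0,0]], rot=[[0,0,0],[0,0,0],[0,0,0],[0,0,0],[0,0,0.137]], jaw=[6.8,6.8,5,3,0], newtons=40)

```text
t: 9.35
position: [497.3, -159.1, 170.1]
ee_rot: [0.002, 0.753, 0.658, 0.0]
force: [0.5, 0.9, 0.0]
grip_width: 24.9
finger_force: 0.0
```

Emit:
send_rows(offset=[[0,0,0],[0,0,0],[0,0,0],[0,0,0],[0,0,0]], rot=[[0,0,0.137],[0,0,0.137],[0,0,0.137],[0,0,0.137],[0,0,0.137]], jaw=[0,0,0,0,0])

```text
t: 9.85
position: [494.3, -153.1, 169.5]
ee_rot: [-0.0, 0.931, 0.366, -0.0]
force: [-0.3, -0.3, 0.3]
grip_width: -0.5
finger_force: 0.0
```

Emit:
send_rows(offset=[[0,0,0],[0,0,0],[0,0,0],[0,0,0]], rot=[[0,0,0.137],[0,0,0.137],[0,0,0.137],[0,0,0]], jaw=[0,0,0,0])

```text
t: 10.25
position: [494.4, -153.1, 169.6]
ee_rot: [-0.0, 0.985, 0.17, -0.0]
force: [-0.9, -0.5, 0.0]
grip_width: 0.2
finger_force: 0.0
```

```bash
python3 - <<'E'
from bench import *
import cv2,numpy as np
s=snapshot("top"); t=snapshot("scene")
cv2.imwrite("pics/top3.png",s["pixels"][:,:,::-1]);cv2.imwrite("pics/scene3.png",t["pixels"][:,:,::-1])
a=cv2.resize(s["pixels"][160:260,270:370,::-1],(400,400),interpolation=cv2.INTER_CUBIC)
b=cv2.resize(t["pixels"][230:330,255:355,::-1],(400,400),interpolation=cv2.INTER_CUBIC)
cv2.imwrite("pics/g3.png",np.hstack([a,b]))
E
python3 go.py 497 -154 62 -70.6
```

```text
t 10.35 pos [ 494.542 -153.14   169.555] yaw -70.1 F [-0.556 -0.377 -0.031] w 0.2323996273604783 0.0
now frame cm [ 0.207  0.168 10.755] after-turn frame [ 0.203  0.163 10.755] rot [-0.     0.     0.009] q [-0.434  0.31   1.76  -0.     1.072  0.79 ]
```

View pics/g3.png

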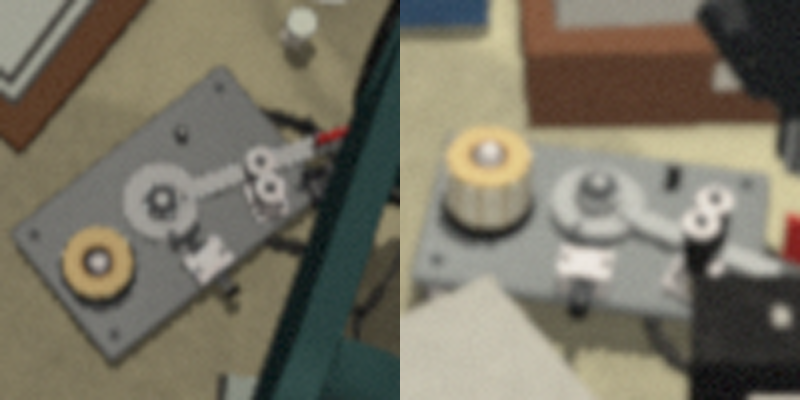

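The roll sits upright on the flange, with the spindle nose in its bore (crop (98,262) in top, (490,152) in scene). Now lowering beside the tab.

Emit:
send_rows(offset=[[0,0.15,3],[0,0,3],[0,0,3],[0,0,1.7],[0,0,0]], rot=[[0,0,0],[0,0,0],[0,0,0],[0,0,0],[0,0,0]], jaw=[0,0,0,0,0])

```text
t: 10.85
position: [493.3, -153.8, 60.4]
ee_rot: [-0.001, 0.985, 0.172, -0.002]
force: [-0.4, 0.3, -0.3]
grip_width: 0.0
finger_force: 0.0
```

Emit:
send_rows(offset=[[1,0,0],[0.8,0,0],[0.4,0,0],[0,0,0]], rot=[[0,0,0],[0,0,0],[0,0,0],[0,0,0]], jaw=[0,0,0,0])

```text
t: 11.25
position: [517.7, -147.4, 63.6]
ee_rot: [0.001, 0.985, 0.172, 0.001]
force: [-0.4, 0.7, -0.2]
grip_width: 0.2
finger_force: 0.0
```

```bash
python3 go.py 520 -145.5 62 -70.6
```

```text
t 11.25 pos [ 517.674 -147.43    63.635] yaw -70.2 F [-0.413  0.676 -0.235] w 0.16956364890770842 0.0
now frame cm [ 0.284 -0.103  0.164] after-turn frame [ 0.283 -0.105  0.164] rot [ 0.002 -0.002  0.006] q [-0.406  0.482  1.815 -0.     0.842  0.82 ]
```

Emit:
send_rows(offset=[[0.3,-0.1,0.1],[0.2,0,0],[0,0,0]], rot=[[0,0,0],[0,0,0],[0,0,0]], jaw=[0,0,0])

```text
t: 11.55
position: [520.0, -144.6, 61.7]
ee_rot: [-0.0, 0.985, 0.171, -0.0]
force: [-3.0, -1.5, 1.9]
grip_width: -0.1
finger_force: 1.4
```

Contact at 3.3 N, as expected for the spring at rest. Now following the arc round the pivot.

Emit:
send_rows(offset=[[1.28,0.07,0],[1.28,0.07,0],[0,0,0]], rot=[[0,0,-0.1],[0,0,-0.1],[0,0,0]], jaw=[0,0,0])

```text
t: 11.85
position: [544.6, -135.7, 61.3]
ee_rot: [-0.0, 0.963, 0.269, -0.0]
force: [-3.8, -2.3, 1.6]
grip_width: -0.0
finger_force: 1.7
```

```bash
cat > arc.py <<'E'
from bench import *
import numpy as np
o=get_obs(); p=np.array(o["position"][:2])-[489.8,-18.5]; c,s=np.cos(.659),np.sin(.659)
f=np.array([c*p[0]+s*p[1],-s*p[0]+c*p[1]]); F=np.array(o["force"])
b=13.5; r=np.sqrt(f@f-b*b); th=np.arctan2(f[1],f[0])+np.pi/2+.32+np.arctan2(b,r)
d=.659-.32+th; w,x,y,z=o["ee_rot"]
print("t",o["t"],"z",round(o["position"][2],1),"r",round(r,1),"theta",round(th,3),"tool turn",round(.659-.32-(2*np.arctan2(y,x)-np.pi),3),"Ft",round(F[0]*np.cos(d)+F[1]*np.sin(d),1),"Fr",round(F[0]*np.sin(d)-F[1]*np.cos(d),1),"Fz",round(F[2],1),"ee",np.round(o["ee_rot"],3))
E
python3 arc.py
```

```text
t 11.85 z 61.3 r 128.7 theta 0.203 tool turn 2.935 Ft -4.4 Fr 0.0 Fz 1.6 ee [-0.     0.963  0.269 -0.   ]
```

Emit:
send_rows(offset=[[1.28,0.07,0],[1.28,0.07,0],[1.28,0.07,0],[0,0,0]], rot=[[0,0,-0.1],[0,0,-0.1],[0,0,-0.1],[0,0,0]], jaw=[0,0,0,0])

```text
t: 12.25
position: [576.3, -114.4, 61.2]
ee_rot: [-0.0, 0.912, 0.409, -0.0]
force: [-1.1, -0.6, -1.3]
grip_width: 0.2
finger_force: 0.6
```

```bash
python3 arc.py
```

```text
t 12.25 z 61.2 r 128.5 theta 0.5 tool turn 2.638 Ft -1.2 Fr -0.4 Fz -1.3 ee [-0.     0.912  0.409 -0.   ]
```

Emit:
send_rows(offset=[[0.9,0.05,0],[0.9,0.05,0],[0.4,0.02,0],[0,0,0],[0,0,0]], rot=[[0,0,-0.07],[0,0,-0.07],[0,0,-0.03],[0,0,0],[0,0,0]], jaw=[0,0,0,0,0])

```text
t: 12.75
position: [590.1, -99.8, 61.3]
ee_rot: [0.0, 0.875, 0.484, -0.001]
force: [-2.7, -6.0, -1.4]
grip_width: -0.3
finger_force: 3.2
```

```bash
python3 arc.py
```

```text
t 12.75 z 61.3 r 128.4 theta 0.655 tool turn 2.471 Ft -6.5 Fr 1.0 Fz -1.4 ee [ 0.     0.875  0.484 -0.001]
```

Past the catch, with 6.5 N at θ≈0.655. Going on to the stop.

Emit:
send_rows(offset=[[0.5,0.02,0],[0.3,0.02,0],[0,0,0],[0,0,0]], rot=[[0,0,-0.04],[0,0,-0.02],[0,0,0],[0,0,0]], jaw=[0,0,0,0])

```text
t: 13.15
position: [594.1, -94.6, 61.3]
ee_rot: [0.001, 0.86, 0.51, -0.002]
force: [-4.1, -10.2, -1.2]
grip_width: -0.0
finger_force: 5.8
```

```bash
python3 arc.py
```

```text
t 13.15 z 61.3 r 128.5 theta 0.706 tool turn 2.411 Ft -10.8 Fr 1.6 Fz -1.2 ee [ 0.001  0.86   0.51  -0.002]
```

Emit:
send_rows(offset=[[0.2,0,0],[0,0,0],[0,0,0]], rot=[[0,0,0],[0,0,0],[0,0,0]], jaw=[0,0,0])

```text
t: 13.45
position: [594.4, -94.3, 61.4]
ee_rot: [0.002, 0.86, 0.51, -0.003]
force: [-7.4, -16.3, -0.5]
grip_width: -0.1
finger_force: 8.9
```

Run:
```python
exec(open("arc.py").read())
import cv2
s=snapshot("top"); t=snapshot("scene")
a=cv2.resize(s["pixels"][160:260,270:370,::-1],(400,400),interpolation=cv2.INTER_CUBIC)
b=cv2.resize(t["pixels"][225:325,275:375,::-1],(400,400),interpolation=cv2.INTER_CUBIC)
cv2.imwrite("pics/g4.png",np.hstack([a,b]))
```

```text
t 13.45 z 61.4 r 128.4 theta 0.709 tool turn 2.411 Ft -17.8 Fr 1.8 Fz -0.5 ee [ 0.002  0.86   0.51  -0.003]
```

View pics/g4.png

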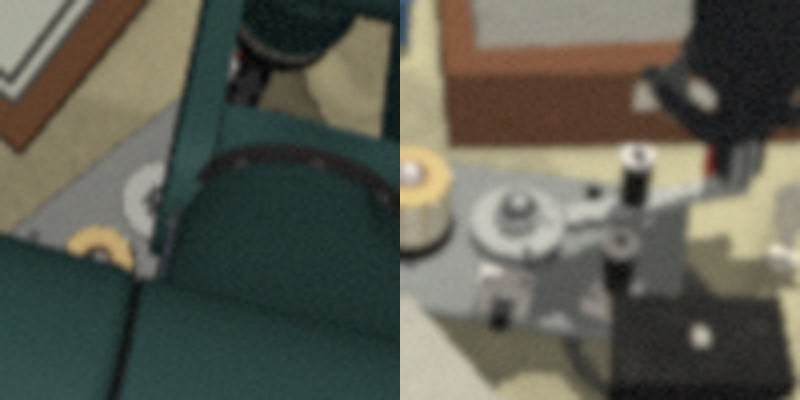

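The arm rests against the stop pin (crop (592,190)), with the fingers still on the tab at (715,160). A 2 mm push moved it only 0.4 mm while the force rose from 11 to 18 N, so this is the end stop. The vial and the roll are in place.

```bash
python3 -c "
from bench import *
print(job_done())"
```

```text
the job is handed in; nothing more can be done
None
```

The label roll sits flat on the feeder's flange, and the tension arm has been pushed past the catch and is held against its end stop with about 18 N on the thumb tab; I handed the job in at about 13.5 s. I judged the catch click from the force dropping near 0.5 rad, not from seeing it. The pin tin, tally counter and vial were not touched.

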